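Set a sample slide on its mark with the backlash taken up

ROBOT

A 6-joint arm with a two-finger parallel gripper is mounted at the origin on a cart in front of the work surface, level with it; the furniture and walls round the work are solid. World frame = base frame: x ahead of the robot, y to its left, z up, the work surface at z = 0. Lengths are in m, angles in rad, forces in N, time in s.
With the tool pointing down it reaches from about 0.25 to 0.775 m from the base axis. Payload 4 kg.
Tool frame: the origin (TCP) lies at the very end of the fingers, on their centre line; the grasp point (between the pads) lies 19 mm behind it; z points along the fingers, y is the line along which they close (so a half turn about z gives the same grasp; the last joint's range is limited). The gripper opens to 85 mm and grips with 20 to 120 N. Pads are 22 mm wide; open, the fingers measure 114 mm over their backs; the gripper's body (76 mm by 85 mm) begins 54 mm behind the grasp point. The pads swing forward as they close: fully open they stand 13 mm farther back than shut.
Start: joints at [1.049, 0.087, 1.371, -0, 1.684, -0.103], TCP at [0.224, 0.502, 0.231] pointing down, gripper open.
Joint ranges: [-3.1, 3.1], [-0.76, 2.03], [0.27, 2.55], [-1.08, 4.22], [0.17, 2.65], [-2.57, 2.57]. Speed limits (rad/s): [2.79, 2.79, 3.14, 3.14, 3.14, 3.14].

INTERFACE

Orientations are given as a unit quaternion [x, y, z, w].
In Python, from rig import robot gives the robot as it stands.
- The arm moves only by the tool jog_arm, never from a script. Its argument "steps" is one flat list of numbers, 5 for each row, row after row: the opening, from -1 (shut) to 1 (fully open), then the shift along the tool's x, y, z in mm, then the turn about the tool's z in degrees. A call has 1 to 5 rows; each row shifts and turns the commanded pose from where the row before left it, along the tool's axes as they then stand; what a row does not reach is not made up. A row lasts 1/8 s, in which the tool goes at most 62.5 mm and 10.7 degrees, less where a joint would pass 70% of its speed; a pose out of reach is approached as far as the arm can. A call is refused whole if a number of a shift passes 62.5 or a number of a turn 10.7, either way. A call with a gripper value outside its range is refused whole. The fingers move at their own pace and stop on an object; the grip force is fixed at half the most. Time passes only in rows, so rows that do not move let the fingers close. It gives the time, the measured TCP pose, the force, the opening and the grip force at its end, in the units of the state.
- robot.get_state(): the state, without advancing time (a new reading comes with each control period).
- robot.snapshot(name): name is "scene" or "top" or "wrist"; returns a dict with "frame" (480x640x3 uint8, blue, green, red), "range_z" (480x640 float32, m along the optical axis (not along the pixel's ray), 0 where there is no reading), "mtx" (3x3 intrinsics, pixels), "k1" (the pictures are not rectified: a ray, as slopes to the right and down, at radius r is drawn at 1 + k1 r^2 times it, then the intrinsics apply), "xyz" and "attitude" of the camera in the world. Camera axes: x right, y up, looking along -z (the intrinsics and any distortion apply to the point x, -y, -z); pixel columns grow to the right and rows downward; lengths in m; the calibration is good to about 2 mm. A picture is of the moment at which its call begins.
- robot.finish_job(): hands the job in; it is judged then, once.
Trained networks look in a picture, given as the dict that the camera call returned (one of the last four; its "shot" number tells which), for a name from the list of things; names that differ only in an ending like _2 or _b are one class to them, and where a whole thing is asked for, a point or a joint stands for the part that bears it (a point fixed in the world has none). Each returns a list of dicts, best first, with "conf" (0 to 1); they miss things now and then, are a little off and sometimes report something else, mostly with a low value. They report only what shows in the picture. A call takes as long as a camera call.
- robot.cut_out(label, picture): "mask" (480x640 bool, what is visible of it).
- robot.tip_of(label, picture): "location" ([x, y, z] in m, in the coordinates of the camera as it stood for that picture, good to about 4 mm: a listed point, or the origin of a listed thing).
The state is a dict: "t": time; "joint_positions": joint angles; "qd": joint speeds; "tau": joint torques, N m; "tool_pos": TCP position; "tcp_rot": TCP orientation; "contact_force": force on the tool from outside, world axes, zero at the start; "ft_torque": the same for the moment, N m; "gripper_width": opening from 0.0 (shut) to 1.0 (fully open); "gripper_force": force on a finger pad.
Only numpy, scipy, OpenCV 4.12 (cv2) and the standard library are available. Lean on these libraries where they do the work, as an engineer would, in place of code of your own. Each camera call takes 0.05 s, during which the arm holds its last target. There are 200 camera calls.

TASK

Set the sample slide with its black handwheel: the white pointer must finish on the bold mark of the dial, and the carriage with the dish on the bold line of the rail. The drive has a good 20 degrees of backlash and counts as set only when the last movement was clockwise (seen from above), so turn the wheel counter-clockwise until the pointer is about 35 degrees past the mark, then come back clockwise to the mark, stop there and let go. Move the carriage by the wheel only, and leave the small knob box where it stands.

Things in the scene. Friction and masses are not known exactly. Their poses are not given: they have to be found in the camera images.
- wheel_grip (a point): Handwheel: disc 66 mm wide, with a grip bar on top 60 x 14 mm, 59 to 93 mm above the table; grip its 14 mm. Point: on the vertical axis, 78 mm above the table. z up, x along the bar; white pointer at the -x end. Takes 0.12 N m, stays where left. Starts 25 to 50 deg clockwise of the mark. After each reversal it turns 23 deg freely before the carriage follows. End stop over 65 deg past the mark.
- dial_mark (a point): Bold black mark on the fixed dial, on the robot's side, 44 mm from the wheel's axis, 44 mm above the table (thin ticks every 10 deg). z up, x towards the wheel's axis, y along the rail, away from the wheel. Pointer on mark = x axes of wheel_grip and dial_mark agree; wheel yaw minus mark yaw is the dial angle, negative at the start. Fixed grey housing under the dial: 100 x 100 x 40 mm.
- carriage: Aluminium carriage 66 x 64 x 18 mm with a fixed dish (59 mm wide, top 53 mm above the table) on the rail left of the wheel. Origin: centre of underside, axes as dial_mark. Counter-clockwise turning moves it away from the wheel, 50 mm per rad. Its tab is on the rail's bold line at y = 165 mm from dial_mark; on the mark after counter-clockwise turning it stands 20 mm nearer the wheel.
- gain_box: Bystander: loose small grey box with a round black knob, 68 x 50 x 59 mm, to the right of the slide. Origin: centre of its underside.

How it is judged:
On the way:
1. the pointer is turned counter-clockwise at least 20 degrees past the mark (y of dial_mark in the frame of wheel_grip above 0.01505 m), for 0.05 s.
At the end, for the whole second after the job is handed in: The pointer is within 10 degrees of the dial's bold mark, and the carriage stands still within 10 mm of the bold line of the rail, which it does only if the mark was last approached clockwise from beyond the backlash (angle between the x axis of wheel_grip and the x axis of dial_mark, either way round below 0.175 rad and y of carriage in the frame of dial_mark between 0.155 and 0.175 m and linear speed of carriage below 0.005 m/s and angular speed of carriage below 0.05 rad/s); the robot touches nothing.
It fails at once if the carriage is touched by the robot (contact force between any of the arm, the fingers and carriage above 2 N).
It fails at once if the knob box is moved by more than 20 mm (distance of gain_box from where it was at the start of the episode above 0.02 m).
It also fails if it takes over 53 s, if anything falls off the work surface, if the arm or the gripper's body presses on something with over 40 N, if the wrist force passes 120 N, or if a joint passes its speed limit or range.

## Working session

There is one attempt and no reset: what is moved stays moved. The work goes in short steps, Python scripts to look and compute and a tool call to move; the robot and the scene stay as the last step left them, time stands still between calls to the robot, and variables do not carry over. Pictures are saved under pics/ and viewed, at most 10 in all, crops included, and the job is handed in when it is done.

Besides the shell and the picture viewer there is one more tool, called after ">>>" as a command line: name --argument value ..., lists and objects as JSON in quotes. jog_arm: Moves the arm, as the interface text tells. Its arguments: {"type":"object","properties":{"steps":{"type":"array","items":{"type":"number"}}},"required":["steps"]}

```bash
mkdir -p pics; cat > h.py <<'E'
import numpy as np, cv2
from rig import robot
from scipy.spatial.transform import Rotation as R
def camR(p):
    a=np.array(p["attitude"],float)
    return a if a.shape==(3,3) else R.from_quat(a).as_matrix()
def toW(p,loc): return camR(p)@np.array(loc)+np.array(p["xyz"])
def pix(p,W):
    c=camR(p).T@(np.array(W)-np.array(p["xyz"])); s=np.array([c[0]/-c[2],-c[1]/-c[2]])
    s=s*(1+p["k1"]*(s@s)); return p["mtx"][:2,:2]@s+p["mtx"][:2,2]
def ray(p,uv):
    d=np.linalg.solve(p["mtx"],np.array([uv[0],uv[1],1.]))[:2]; s=d.copy()
    for _ in range(20): s=d/(1+p["k1"]*(s@s))
    return camR(p)@np.array([s[0],-s[1],-1.])
def atz(p,uv,z):
    r=ray(p,uv); o=np.array(p["xyz"]); return o+r*(z-o[2])/r[2]
def look(cams,labels):
    P={}
    for c in cams:
        p=robot.snapshot(c); P[c]=p
        for l in labels:
            for d in robot.tip_of(l,p)[:2]: print(c,l,round(d["conf"],2),toW(p,d["location"]).round(4))
    return P
E
python3 - <<'E'
from h import *
P=look(["scene","top","wrist"],["wheel_grip","dial_mark","carriage","gain_box"])
for c,p in P.items(): cv2.imwrite(f"pics/{c}0.png",p["frame"]); print(c,p["xyz"],p["attitude"],p["k1"])
s=robot.get_state();print(s)
cv2.imwrite("pics/all0.png",cv2.resize(np.hstack([P["top"]["frame"],P["wrist"]["frame"]]),(800,300)))
E
```

```text
scene wheel_grip 0.91 [0.5083 0.3154 0.0771]
scene wheel_grip 0.45 [ 0.5688  0.0638 -0.0012]
scene dial_mark 0.92 [0.465  0.3035 0.0438]
scene carriage 0.96 [0.4612 0.4458 0.0198]
scene gain_box 0.66 [ 0.569   0.0667 -0.0011]
top wheel_grip 0.98 [0.5058 0.3166 0.0788]
top dial_mark 0.84 [0.4629 0.2945 0.0433]
top carriage 0.73 [0.4615 0.4396 0.0216]
top gain_box 0.88 [ 0.5663  0.0655 -0.004 ]
wrist dial_mark 0.66 [0.4633 0.4345 0.0254]
wrist dial_mark 0.61 [0.4641 0.3006 0.0433]
wrist carriage 0.68 [0.4634 0.4349 0.0236]
scene [ 0.11814292 -0.3719657   0.46001567] [ 0.50362679 -0.13038023 -0.23566577  0.82086704] -0.1496131833339789
top [0.38992525 0.28599805 1.08209364] [-0.03750656  0.04613298  0.71225188 -0.69940137] -0.17325282464139916
wrist [0.14640514 0.53630851 0.37400985] [-0.13982073 -0.09040547  0.53702541  0.82697081] 0.020460652905579385
{'t': 0.75, 'joint_positions': array([ 1.04889637e+00,  8.71416408e-02,  1.37068128e+00, -2.41923633e-05,
        1.68359886e+00, -1.03125512e-01]), 'qd': array([ 7.37671590e-04, -7.39256799e-05, -4.69215654e-04,  1.08269513e-03,
       -9.75566560e-04,  5.81307223e-04]), 'tau': array([-1.31445322e-04, -3.51635528e+01, -3.13412726e+01, -3.44824211e-04,
        3.03001925e-04,  2.49425023e-05]), 'tool_pos': array([0.2236858 , 0.50247824, 0.23138231]), 'tcp_rot': array([2.07861877e-01, 9.78158184e-01, 7.75996335e-05, 3.77034478e-05]), 'contact_force': array([-0.41223521, -0.13114913,  0.59474299]), 'ft_torque': array([-0.02863369,  0.00829578,  0.06080629]), 'gripper_force': 0.0, 'gripper_width': 1.0006338171440277}
```

```bash
python3 - <<'E'
from h import *
t=cv2.imread("pics/top0.png"); s=cv2.imread("pics/scene0.png")
p=robot.snapshot("top")
u,v=pix(p,[.485,.37,.05]); print(u,v, pix(p,[.507,.316,.093]),pix(p,[.465,.298,.044]))
x0,y0=int(u-100),int(v-75); print(x0,y0)
c=cv2.resize(t[max(y0,0):y0+150,max(x0,0):x0+200],(800,600),interpolation=cv2.INTER_CUBIC)
cv2.imwrite("pics/topcrop.png",c)
E
```

```text
262.4147691605861 255.4147390681045 [291.36273168 240.01262941] [302.48782477 266.02220852]
162 180
```

View pics/topcrop.png

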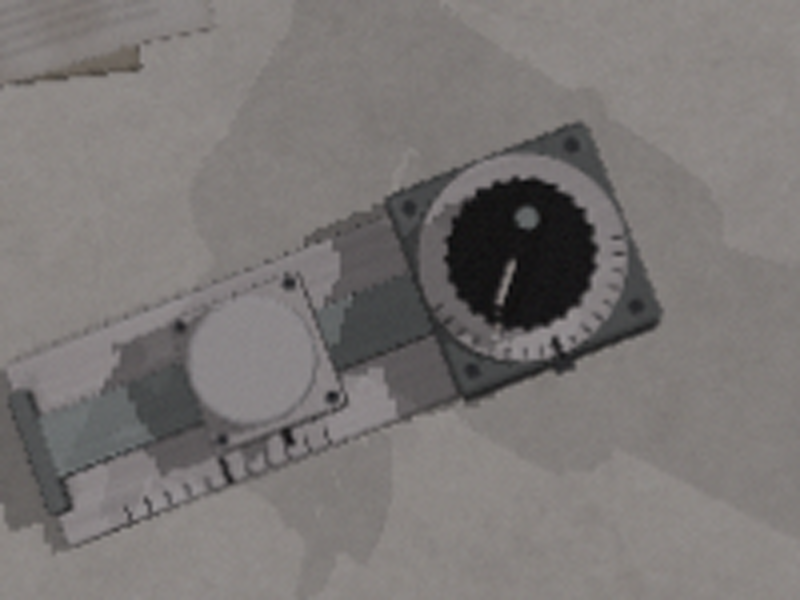

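View pics/scene0.png

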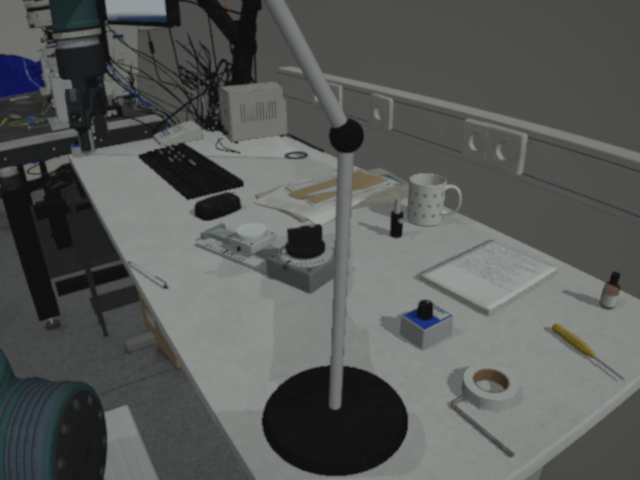

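The pointer is at crop (500,310) and the grey dot at (527,215). The dial's bold mark is at (562,355), the rail's bold line at (228,470) and the tab at (289,437). The scene view also shows a lamp stand whose base is near (335,415), so I'll locate it along with the refined angles.

```bash
python3 - <<'E'
from h import *
p=robot.snapshot("top"); s=robot.snapshot("scene")
f=lambda x,y,z: atz(p,(162+x/4,180+y/4),z).round(4)
print("rail edge",f(65,545,.01),f(470,395,.01)); print("housing",f(388,195,.04),f(465,398,.04),f(660,320,.04),f(582,122,.04))
ptr=f(499,320,.06);ptr2=f(513,262,.093);dot=f(527,215,.093);print("ptr",ptr,ptr2,"dot",dot)
print("mark",f(558,348,.044),"dial c",f(522,255,.059))
a=f(513,262,.093);b=f(500,303,.093);print("pointer line yaw",np.degrees(np.arctan2(*(a-b)[1::-1])))
for uv in [(335,415),(340,300),(346,150),(310,70),(275,5)]:
    z=s["range_z"][uv[1],uv[0]]; r=ray(s,uv); print(uv,z,(np.array(s["xyz"])+r*z).round(3))
m=robot.cut_out("wheel_grip",p)[0]["mask"]
# arm-high things in top
for c in (p,s):
    vs,us=np.mgrid[0:480:6,0:640:6]; pts=[np.array(c["xyz"])+ray(c,(u,v))*c["range_z"][v,u] for u,v in zip(us.ravel(),vs.ravel()) if c["range_z"][v,u]>0]
    q=np.array(pts); q=q[(q[:,2]>.12)&(q[:,0]>.0)&(q[:,0]<.9)&(abs(q[:,1])<.8)]
    g={}
    for w in q: g.setdefault((round(w[0]*10)/10,round(w[1]*10)/10),[]).append(w[2])
    print({k:(len(v),round(min(v),2),round(max(v),2)) for k,v in sorted(g.items())})
cv2.imwrite("pics/top1.png",p["frame"])
E
```

```text
rail edge [0.3769 0.5327 0.01  ] [0.4444 0.3417 0.01  ]
housing [0.5351 0.3767 0.04  ] [0.4415 0.3424 0.04  ] [0.4755 0.2532 0.04  ] [0.5674 0.2872 0.04  ]
ptr [0.4751 0.3257 0.06  ] [0.4975 0.3181 0.093 ] dot [0.5179 0.3117 0.093 ]
mark [0.4633 0.2998 0.044 ] dial c [0.5042 0.3151 0.059 ]
pointer line yaw -18.047821068771157
(335, 415) 0.5801737 [ 0.352 -0.014  0.023]
(340, 300) 0.51045316 [ 0.358 -0.015  0.179]
(346, 150) 0.4260518 [ 0.355 -0.029  0.336]
(310, 70) 0.39030862 [ 0.327 -0.02   0.403]
(275, 5) 0.3622746 [ 0.303 -0.013  0.452]
{(0.1, 0.0): (6, np.float64(0.14), np.float64(0.17)), (0.2, 0.0): (19, np.float64(0.57), np.float64(0.62)), (0.2, 0.4): (43, np.float64(0.3), np.float64(0.59)), (0.2, 0.5): (51, np.float64(0.24), np.float64(0.6)), (0.2, 0.6): (2, np.float64(0.3), np.float64(0.3)), (0.3, 0.0): (47, np.float64(0.38), np.float64(0.62)), (0.3, 0.4): (18, np.float64(0.51), np.float64(0.59)), (0.3, 0.5): (131, np.float64(0.28), np.float64(0.6)), (0.3, 0.6): (8, np.float64(0.29), np.float64(0.35)), (0.4, 0.0): (24, np.float64(0.12), np.float64(0.37)), (0.9, 0.2): (11, np
[... 362 characters left out ...]
0.1, 0.0): (119, np.float64(0.12), np.float64(0.22)), (0.2, 0.4): (22, np.float64(0.29), np.float64(0.35)), (0.2, 0.5): (133, np.float64(0.25), np.float64(0.47)), (0.3, 0.0): (75, np.float64(0.34), np.float64(0.46)), (0.3, 0.5): (13, np.float64(0.25), np.float64(0.45)), (0.3, 0.6): (3, np.float64(0.32), np.float64(0.34)), (0.4, 0.0): (100, np.float64(0.12), np.float64(0.38)), (0.4, 0.7): (11, np.float64(0.41), np.float64(0.46)), (0.4, 0.8): (8, np.float64(0.41), np.float64(0.46)), (0.5, 0.7): (3, np.float64(0.41), np.float64(0.46)), (0.9, 0.2): (14, np.float64(0.15), np.float64(0.22)), (0.9, 0.3): (20, np.float64(0.15), np.float64(0.21)), (0.9, 0.6): (11, np.float64(0.15), np.float64(0.22))}
```

View pics/top1.png

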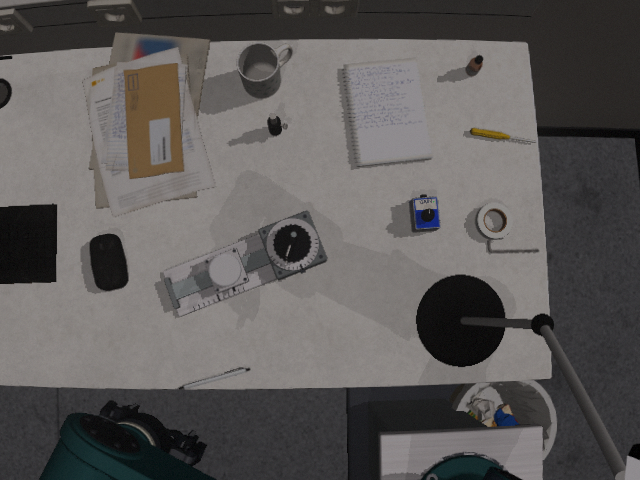

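The top view agrees with the crop. The lamp base is at about (460,320), with a knuckle at (542,323) and an upper bar running to (620,470). I'll check where that upper bar and the arm's links lie.

```bash
python3 - <<'E'
from h import *
p=robot.snapshot("top")
for uv in [(480,322),(510,323),(542,323),(570,375),(600,432),(618,468),(470,470),(440,475),(90,440),(120,470),(160,475)]:
    z=p["range_z"][uv[1],uv[0]]; print(uv,(np.array(p["xyz"])+ray(p,uv)*z).round(3))
# wheel axis estimate from network means, mark yaw
ax=np.array([.506,.3158]); 
hc=np.array([[.5351,.3767],[.4415,.3424],[.4755,.2532],[.5674,.2872]])
print("housing c",hc.mean(0)); e=hc[0]-hc[1]; print("yaw mark",np.degrees(np.arctan2(e[1],e[0])))
e=hc[1]-hc[2]; print(np.degrees(np.arctan2(-e[0],e[1])))
st=robot.get_state(); T=R.from_quat(st["tcp_rot"]).as_matrix(); print(T.round(3)); print(np.degrees(np.arctan2(T[1,0],T[0,0])))
for z in (.18,): print((T.T@(np.array([.506,.3155,z])-st["tool_pos"])*1000).round(1))
E
```

```text
(480, 322) [ 0.358 -0.001  0.124]
(510, 323) [ 0.359 -0.009  0.25 ]
(542, 323) [ 0.362 -0.014  0.358]
(570, 375) [ 0.306 -0.003  0.462]
(600, 432) [0.26  0.008 0.551]
(618, 468) [0.236 0.012 0.595]
(470, 470) [ 0.077 -0.008  0.013]
(440, 475) [0.07  0.049 0.011]
(90, 440) [0.276 0.479 0.592]
(120, 470) [0.251 0.452 0.594]
(160, 475) [0.242 0.422 0.572]
housing c [0.504875 0.314875]
yaw mark 20.125510891500802
20.86514157096917
[[-0.914  0.407  0.   ]
 [ 0.407  0.914  0.   ]
 [-0.     0.    -1.   ]]
156.0055728485345
[-334.   -56.    51.4]
```

>>> jog_arm --steps '[1,-45,-8,0,0,1,-45,-8,0,0,1,-45,-8,0,0,1,-40,-8,0,0,1,0,0,0,0]'

```text
t: 1.62
tool_pos: [0.3726, 0.4004, 0.2311]
tcp_rot: [0.21, 0.978, -0.0, 0.0]
contact_force: [-0.3, 0.1, -0.0]
gripper_width: 1.003
gripper_force: 0.0
```

```bash
python3 - <<'E'
from h import *
s=robot.get_state(); print(s["joint_positions"].round(3),s["tool_pos"],s["contact_force"],s["t"])
a=robot.snapshot("top"); b=robot.snapshot("scene")
cv2.imwrite("pics/mid.png",cv2.resize(np.hstack([a["frame"],b["frame"]]),(800,300),interpolation=cv2.INTER_AREA))
E
```

```text
[ 7.180e-01  8.100e-02  1.378e+00 -1.000e-03  1.683e+00 -4.300e-01] [0.3725854  0.40042604 0.23113795] [-0.26691614  0.10450717 -0.04102836] 1.625
```

View pics/mid.png

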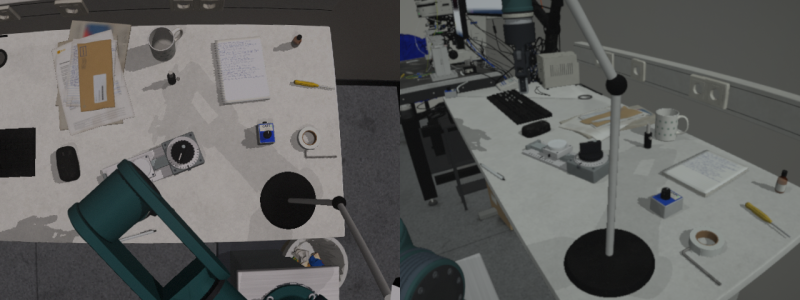

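The forearm (half-scale about (100,200) to (220,290)) stays well clear of the lamp bar at about (370,250), so I'll carry on to a point above the wheel.

```bash
python3 - <<'E'
from h import *
st=robot.get_state(); T=R.from_quat(st["tcp_rot"]).as_matrix()
print((T.T@(np.array([.506,.3155,.16])-st["tool_pos"])*1000).round(1))
E
```

```text
[-159.   -23.8   71.2]
```

>>> jog_arm --steps '[1,-40,-6,0,0,1,-40,-6,0,0,1,-40,-6,10,0,1,-39,-6,20,0,1,0,0,0,-6]'

```text
t: 2.35
tool_pos: [0.5062, 0.3145, 0.1985]
tcp_rot: [0.156, 0.988, -0.001, -0.002]
contact_force: [-1.0, 0.3, 0.3]
gripper_width: 0.999
gripper_force: 0.0
```

```bash
python3 - <<'E'
from h import *
robot.snapshot("top")
P=look(["wrist","scene"],["wheel_grip","dial_mark","carriage"])
st=robot.get_state(); T=R.from_quat(st["tcp_rot"]).as_matrix(); print(st["joint_positions"].round(3),st["tool_pos"],np.degrees(np.arctan2(T[1,0],T[0,0])),st["t"])
cv2.imwrite("pics/w1.png",P["wrist"]["frame"]); p=P["wrist"]
print(pix(p,[.506,.3155,.093]),pix(p,[.505,.315,.078]),pix(p,[.464,.30,.044]))
E
```

```text
wrist wheel_grip 0.64 [0.507  0.3093 0.0784]
wrist dial_mark 0.75 [0.4668 0.3004 0.0399]
wrist carriage 0.75 [0.4668 0.4368 0.0217]
scene wheel_grip 0.91 [0.5061 0.3164 0.0756]
scene dial_mark 0.96 [0.4628 0.2985 0.0433]
scene dial_mark 0.55 [0.464 0.442 0.017]
scene carriage 0.69 [0.4627 0.4429 0.0212]
[ 0.464  0.197  1.305  0.     1.638 -0.794] [0.50569173 0.31610446 0.20186646] 162.0387449006107 2.8
[321.37345164 233.11896983] [320.29834943 225.60893008] [286.76823637 171.38297576]
```

View pics/w1.png

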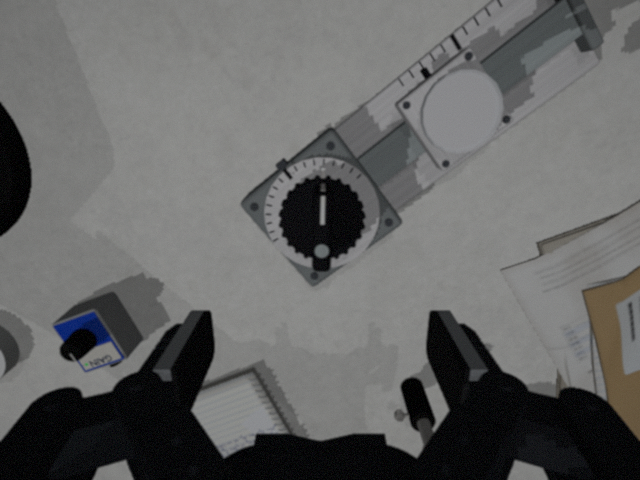

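The bar runs from (323,185) to (321,265), centred between the fingers (x≈320) and aligned with the tool. I'll descend next.

>>> jog_arm --steps '[0.5,0,0,45,0,0,0,0,40,0,-0.2,0,0,30,0,-0.3,0,0,22,0,-0.3,0,0,0,0]'

```text
t: 3.42
tool_pos: [0.5047, 0.3151, 0.0625]
tcp_rot: [0.156, 0.988, -0.001, -0.002]
contact_force: [0.3, 0.3, -0.0]
gripper_width: 0.349
gripper_force: 0.0
```

>>> jog_arm --steps '[-1,0,0,0,0,-1,0,0,0,0,-1,0,0,0,0,-1,0,0,0,0,-1,0,0,0,0]'

```text
t: 4.05
tool_pos: [0.5066, 0.3161, 0.0656]
tcp_rot: [0.156, 0.988, 0.001, 0.001]
contact_force: [-0.6, 0.4, 4.1]
gripper_width: 0.149
gripper_force: 61.6
```

>>> jog_arm --steps '[-1,0,0,0,-5,-1,0,0,0,-7,-1,0,0,0,-7,-1,0,0,0,-7,-1,0,0,0,-7]'

```text
t: 4.68
tool_pos: [0.5067, 0.3159, 0.0657]
tcp_rot: [-0.132, 0.991, 0.001, 0.001]
contact_force: [-1.3, 1.1, 5.1]
gripper_width: 0.157
gripper_force: 61.8
```

>>> jog_arm --steps '[-1,0,0,0,-7,-1,0,0,0,-7,-1,0,0,0,-6,-1,0,0,0,0,-1,0,0,0,0]'

```text
t: 5.3
tool_pos: [0.5067, 0.3158, 0.0657]
tcp_rot: [-0.3, 0.954, 0.0, 0.001]
contact_force: [-0.9, 0.4, 5.1]
gripper_width: 0.152
gripper_force: 61.9
```

```bash
cat > l2.py <<'E'
from h import *
P=look(["scene","wrist","top"],["wheel_grip","dial_mark","carriage"])
st=robot.get_state(); T=R.from_quat(st["tcp_rot"]).as_matrix(); print(st["tool_pos"],np.degrees(np.arctan2(T[1,0],T[0,0])),st["contact_force"],st["ft_torque"],st["t"],st["gripper_width"])
import sys
cv2.imwrite(sys.argv[1],cv2.resize(np.hstack([P["wrist"]["frame"][:,120:520],cv2.resize(P["scene"]["frame"][180:300,180:360],(720,480))]),(800,343)))
E
python3 l2.py pics/g1.png
```

```text
scene wheel_grip 0.69 [0.5092 0.3179 0.0749]
scene dial_mark 0.65 [0.4689 0.3006 0.0414]
scene carriage 0.57 [0.4543 0.466  0.017 ]
wrist wheel_grip 0.65 [0.509  0.3145 0.0793]
wrist dial_mark 0.95 [0.4659 0.2995 0.0408]
wrist carriage 0.65 [0.4554 0.458  0.0249]
top dial_mark 0.74 [0.4642 0.2954 0.0402]
top carriage 0.76 [0.4494 0.466  0.0225]
[0.50670963 0.31584952 0.06563871] -145.09067211257198 [-0.77214263  0.80424934  5.25629998] [0.1478251  0.14060383 0.0453641 ] 5.9 0.15347530553598537
```

View pics/g1.png

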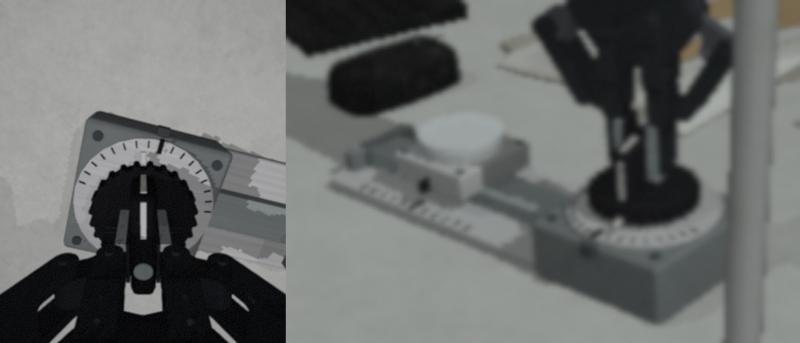

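The pointer is now about 15° counter-clockwise of the mark and the carriage is at y≈159 mm, both as expected for a firm grip. Next I'll turn the remaining ~20.5°, then come back.

>>> jog_arm --steps '[-1,0,0,0,-7,-1,0,0,0,-7,-1,0,0,0,-7,-1,0,0,0,0,-1,0,0,0,0]'

```text
t: 6.52
tool_pos: [0.5068, 0.3158, 0.0656]
tcp_rot: [-0.469, 0.883, -0.0, 0.001]
contact_force: [-0.7, 0.8, 5.6]
gripper_width: 0.156
gripper_force: 61.9
```

```bash
python3 l2.py pics/g2.png
```

```text
scene wheel_grip 0.92 [0.5097 0.3138 0.0755]
scene dial_mark 0.6 [0.4669 0.3013 0.0419]
scene carriage 0.93 [0.4469 0.4874 0.0159]
wrist wheel_grip 0.65 [0.4663 0.301  0.0383]
wrist wheel_grip 0.57 [0.507  0.3127 0.0764]
wrist dial_mark 0.64 [0.4642 0.3012 0.045 ]
wrist carriage 0.65 [0.4469 0.4794 0.0266]
top dial_mark 0.9 [0.4637 0.2958 0.0408]
top carriage 0.81 [0.4461 0.4843 0.0202]
top carriage 0.19 [0.4623 0.2984 0.0398]
[0.50677915 0.31580359 0.06561622] -124.09112539783293 [-1.10891926  1.08463622  4.98993425] [ 0.13061667  0.12270178 -0.00355023] 7.125 0.1512676171185659
```

The wheel is 35.5° past the mark, so I'll bring it back clockwise 35.5°.

>>> jog_arm --steps '[-1,0,0,0,7,-1,0,0,0,7,-1,0,0,0,7,-1,0,0,0,7,-1,0,0,0,5]'

```text
t: 7.75
tool_pos: [0.5067, 0.3159, 0.0657]
tcp_rot: [-0.197, 0.98, 0.0, 0.001]
contact_force: [-1.1, 1.5, 5.4]
gripper_width: 0.155
gripper_force: 61.8
```

>>> jog_arm --steps '[-1,0,0,0,2,-1,0,0,0,0,-1,0,0,0,0]'

```text
t: 8.12
tool_pos: [0.5067, 0.3159, 0.0656]
tcp_rot: [-0.181, 0.983, 0.0, 0.001]
contact_force: [-1.6, 0.4, 5.0]
gripper_width: 0.155
gripper_force: 61.9
```

```bash
python3 l2.py pics/g3.png
```

```text
scene wheel_grip 0.65 [0.5062 0.3187 0.0747]
scene dial_mark 0.62 [0.4637 0.3015 0.0417]
scene carriage 0.58 [0.452  0.4736 0.0194]
wrist wheel_grip 0.8 [0.5091 0.314  0.079 ]
wrist dial_mark 0.8 [0.4652 0.2996 0.043 ]
wrist carriage 0.91 [0.4498 0.4686 0.0236]
top carriage 0.6 [0.445  0.4712 0.0228]
[0.50665806 0.31589941 0.06562903] -159.08696779005274 [-1.93583546  1.55803727  4.95223158] [0.13226599 0.20955982 0.03723947] 8.725 0.14958389916316603
```

View pics/g3.png

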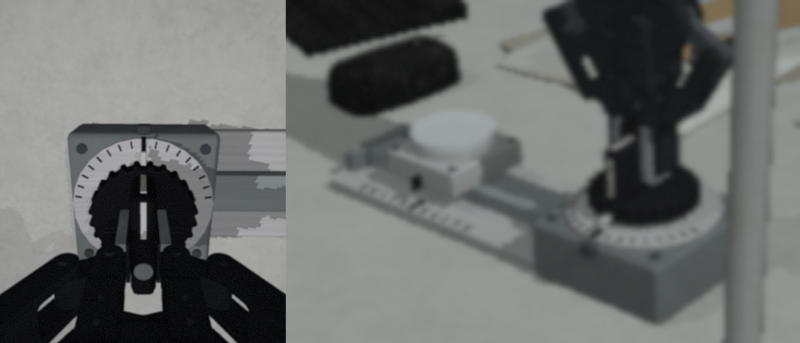

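The pointer at (143,185) lines up with the bold mark at (143,145), and the tab at (417,183) meets the bold rail line at (417,203). Now I'll open to a moderate width and lift away.

>>> jog_arm --steps '[0,0,0,0,0,0,0,0,0,0,0,0,0,0,0,0,0,0,-5,0,0,0,0,-20,0]'

```text
t: 9.35
tool_pos: [0.505, 0.3149, 0.088]
tcp_rot: [-0.182, 0.983, -0.001, -0.002]
contact_force: [0.1, -1.4, 0.8]
gripper_width: 0.5
gripper_force: 0.0
```

>>> jog_arm --steps '[0,0,0,-40,0,0,0,0,-40,0,0,0,0,-30,0,0,0,0,0,0,0,0,0,0,0]'

```text
t: 9.98
tool_pos: [0.5056, 0.3152, 0.1982]
tcp_rot: [-0.182, 0.983, -0.0, -0.001]
contact_force: [-0.7, -0.1, -0.5]
gripper_width: 0.502
gripper_force: 0.0
```

```bash
python3 l2.py pics/g4.png
```

```text
scene wheel_grip 0.71 [0.5082 0.3167 0.0765]
scene dial_mark 0.59 [0.4662 0.304  0.0406]
scene carriage 0.62 [0.45   0.4751 0.0168]
wrist wheel_grip 0.7 [0.5065 0.3119 0.0776]
wrist dial_mark 0.86 [0.4635 0.3028 0.0432]
wrist carriage 0.68 [0.4509 0.4693 0.0223]
wrist carriage 0.49 [0.4661 0.3001 0.042 ]
top wheel_grip 0.55 [0.5062 0.3193 0.0773]
top dial_mark 0.76 [0.4632 0.297  0.0422]
top carriage 0.81 [0.4494 0.4734 0.0199]
[0.50605244 0.31551303 0.19930468] -158.99267068952372 [-0.17604098  0.18476099  0.16330533] [ 0.00295265  0.00499245 -0.04688094] 10.575 0.4995284118847204
```

View pics/g4.png

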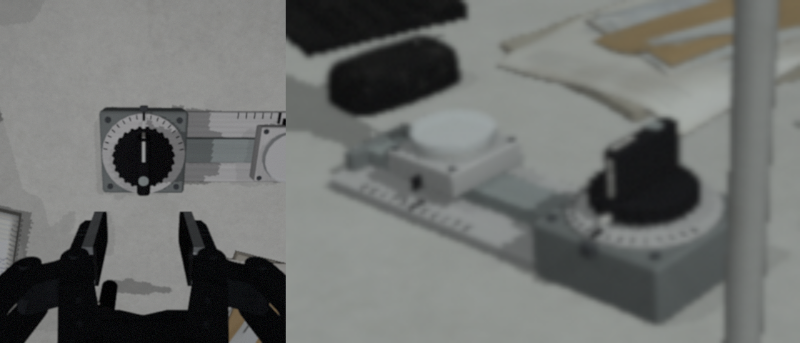

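The wheel stayed put after release: the pointer at (143,148) still points at the mark at (143,115). The tab at (417,183) is on the bold line and the gripper is clear, so I'll hand in.

```bash
python3 -c "
from rig import robot
print(robot.finish_job())"
```

```text
the job is handed in; nothing more can be done
None
```

I turned the wheel to about 35° past the mark and came back clockwise; in the last pictures the pointer is on the bold mark, the carriage tab is on the rail's bold line and the gripper is clear, and I handed the job in at about 11 s (the hand-in returned no verdict).

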